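Slide the vial rack home into its corner stop

TASK

Push the white vial rack along the desk into the metal corner stop, until its long side lies flush against the back rail and its end is against the end stop. Only slide it with the fingers: do not pick up or tip the rack, keep its vials standing in their holes, and leave the cup, the single vial and the ampoule that stand on the desk nearby where they are.

Things in the scene. Friction and masses are not known exactly. Their poses are not given: they have to be found in the camera images.
- dock: (mm) fixed L-shaped corner stop, aluminium bar, 10 thick, 26 high. Origin: on the desk at the inner corner; x points away from the robot, square to the back rail; y along the rail to the robot's left; z up. Back rail: inner face x = 0, y from -10 to 150. End stop: inner face y = 0, x from -100 to 0. With the rack home its origin is at x = -30, y = 68
- rack: (mm) white plastic vial rack, 60 (x) by 136 (y) by 23 high, about 0.2 kg, loose, with two rows of holes along y. Origin: centre of its underside; z up. Long sides (x = +-30): base plate 4 thick and rim at 20 to 23; ends (y = +-68): upright walls to 23. It starts left of its home and nearer the robot, turned up to 0.25 rad from the corner stop; slides at under 4 N
- rack_vial_a: glass vial, 18 diameter, 39 high, standing loosely in a hole of the rack at x = 13.5, y = 48.5 of the rack's frame (mm); origin: centre of its foot, 4 above the rack's underside; z along the vial
- rack_vial_b: glass vial, 18 diameter, 36 high, standing loosely in a hole of the rack at x = -13.5, y = 16 of the rack's frame (mm); origin: centre of its foot, 4 above the rack's underside; z along the vial
- rack_vial_c: glass vial, 18 diameter, 39 high, standing loosely in a hole of the rack at x = 13.5, y = -48.5 of the rack's frame (mm); origin: centre of its foot, 4 above the rack's underside; z along the vial
- cup: clear cup holding three capped tubes, 49 diameter, 66 high (mm), standing to the right of the end stop; origin: centre of its foot, z up. Leave it alone
- lone_vial: glass vial, 18 diameter, 36 high (mm), standing by itself on the desk just to the right of the end stop, near its end that faces the robot; origin: centre of its foot, z up. Leave it alone
- ampoule: clear plastic ampoule, 18 by 21, 61 high (mm), standing on the desk at the left end of the work; origin: centre of its foot, z up. Leave it alone

How it is judged:
At the end, for the whole second after the job is handed in: The rack stands flat and at rest in the corner stop: long side within 4 mm of the back rail, end within 4 mm of the end stop, in line within 0.035 rad; its three vials stand in their holes; the cup, the lone vial and the ampoule are upright within 20 mm of where they stood (x of rack in the frame of dock between -0.034 and -0.027 m and y of rack in the frame of dock between 0.065 and 0.072 m and angle between the y axis of rack and the y axis of dock, either way round below 0.035 rad and height (world z) of rack below 0.004 m and angle between rack's own z axis and vertical below 0.04 rad and linear speed of rack below 0.01 m/s and angle between each of rack_vial_a, rack_vial_b, rack_vial_c's own z axis and vertical below 0.4 rad and distance between each of rack_vial_a, rack_vial_c and rack below 0.065 m and distance between rack_vial_b and rack below 0.036 m and distance of each of cup, lone_vial, ampoule from where it was at the start of the episode below 0.02 m and angle between each of cup, lone_vial, ampoule's own z axis and vertical below 0.3 rad); the robot touches nothing.
It fails at once if the rack is lifted more than 6 mm or tipped more than 0.15 rad (height (world z) of rack above 0.006 m or angle between rack's own z axis and vertical above 0.15 rad).
It fails at once if a vial is lifted out of the rack or tipped over (height (world z) of any of rack_vial_a, rack_vial_b, rack_vial_c above 0.02 m or angle between any of rack_vial_a, rack_vial_b, rack_vial_c's own z axis and vertical above 0.5 rad).
It fails at once if the cup, the lone vial or the ampoule is moved more than 20 mm or tipped over (distance of any of cup, lone_vial, ampoule from where it was at the start of the episode above 0.02 m or angle between any of cup, lone_vial, ampoule's own z axis and vertical above 0.3 rad).
It also fails if it takes over 54 s, if anything falls off the work surface, if the arm or the gripper's body presses on something with over 40 N, if the wrist force passes 120 N, or if a joint passes its speed limit or range.

ROBOT

A 7-joint arm with a two-finger parallel gripper is mounted at the origin on the work surface; the furniture and walls round the work are solid. World frame = base frame: x ahead of the robot, y to its left, z up, the work surface at z = 0. Lengths are in m, angles in rad, forces in N, time in s.
With the tool pointing down it reaches from about 0.4 to 0.875 m from the base axis. Payload 4.4 kg.
Tool frame: the origin (TCP) lies midway between the tips of the shut fingers; the grasp point (between the pads) lies 19 mm behind it; x points along the fingers, y is the direction in which the jaws open and shut, and the axes are right-handed (so a half turn about x gives the same grasp; the last joint's range is limited). The gripper opens to 85 mm and grips with 20 to 120 N. Pads are 22 mm wide; open, the fingers measure 114 mm over their backs; the gripper's body (76 mm by 85 mm) begins 54 mm behind the grasp point. The pads swing forward as they close: fully open they stand 13 mm farther back than shut.
Start: joints at [-1.269, 0.628, 0.038, 1.517, -0.027, 0.996, -0.02], TCP at [0.234, 0.607, 0.231] pointing down, gripper open.
Joint ranges: [-3.06, 3.06], [-0.37, 2.12], [-1.25, 1.32], [0.18, 2.47], [-1.1, 4.24], [0.23, 1.98], [-2.94, 2.94]. Speed limits (rad/s): [2.57, 2.57, 3.14, 3.14, 3.14, 3.14, 3.14].

INTERFACE

Orientations are given as a unit quaternion [x, y, z, w].
In Python, from bench import r gives the robot as it stands. The module is installed in compiled form; this text tells all that it offers.
- The arm moves only by the tool send_rows, never from a script. Its argument "rows" is text: rows parted by semicolons, each of 5 numbers parted by spaces: the shift along the world's x, y, z as a fraction of full scale, then the turn about the world's z as a fraction of full scale, then the closure, from 0 (fully open) to 1 (shut). In form: x y z twist hand; .... A call has 1 to 12 rows; each row is the pose to reach, as a shift and turn from the pose commanded when the call began, turning the shorter way round; what a row does not reach only later rows make up. Full scale, the value 1, is 8 cm for a shift and 360 degrees for a turn. A row lasts 1/12 s, in which the tool goes at most 41.7 mm and 7.16 degrees, less where a joint would pass 70% of its speed; a pose out of reach is approached as far as the arm can. A call with a number of a shift or a turn outside -1 to 1 is refused whole. A call with a gripper value outside its range is refused whole. The fingers move at their own pace and stop on an object; "squeeze" is the grip in N (left out, the last holds). Time passes only in rows, so rows that repeat a pose let the fingers close. It gives the time, the measured TCP pose, the force and the opening at its end, in the units of the state.
- r.sense(): the state, without advancing time (a new reading comes with each control period).
- r.camera(name): name is "side" or "top" or "wrist"; returns a dict with "frame" (400x640x3 uint8, red, green, blue), "vertical_fov" (degrees; the focal length in pixels is half the picture's height over the tangent of half this angle, whatever the lens; pixels are square), "cx", "cy" (the principal point, pixels), "extrinsics" (4x4, takes a point from camera to world coordinates). Camera axes: x right, y down, z forward; pixel columns grow to the right and rows downward; lengths in m; the calibration is good to about 2 mm. A picture is of the moment at which its call begins. There is no depth.
- r.job_done(): hands the job in, once; it reports no verdict.
The state is a dict: "time_s": time; "joint_positions": joint angles; "joint_vel": joint speeds; "effort": joint torques, N m; "tcp_pos": TCP position; "orientation": TCP orientation; "ft_force": force on the tool from outside, world axes, zero at the start; "torque": the same for the moment, N m; "gripper_width": finger opening in m.
Only numpy, scipy, OpenCV 4.12 (cv2) and the standard library are available. Lean on these libraries where they do the work, as an engineer would, in place of code of your own. Each camera call takes 0.05 s, during which the arm holds its last target. There are 200 camera calls.

## Working session

There is one attempt and no reset: what is moved stays moved. The work goes in short steps, Python scripts to look and compute and a tool call to move; the robot and the scene stay as the last step left them, time stands still between calls to the robot, and variables do not carry over. Pictures are saved under pics/ and viewed, about 8 in all and at most 12, crops included, and the job is handed in when it is done.

Besides the shell and the picture viewer there is one more tool, called as a command line: name --argument value ..., lists and objects as JSON in quotes. send_rows: Moves the arm, as the interface text tells. Shift numbers are shares of 8 cm and turn numbers shares of 360 degrees, none past 1 either way. Its arguments: {"type":"object","properties":{"rows":{"type":"string"},"squeeze":{"type":"number"}},"required":["rows"]}

```bash
mkdir -p pics; cat > h.py <<'E'
from bench import r
import numpy as np, cv2
def save(name,fn,crop=None,scale=1):
    c=r.camera(name); im=c["frame"]
    if crop: im=im[crop[1]:crop[3],crop[0]:crop[2]]
    im=cv2.resize(im,None,fx=scale,fy=scale,interpolation=cv2.INTER_CUBIC)
    cv2.imwrite("pics/"+fn,cv2.cvtColor(im,cv2.COLOR_RGB2BGR)); np.save("pics/"+fn+".npy",c["extrinsics"])
    np.save("pics/"+fn+".raw.npy",c["frame"])
    return c
def ray(c,uv,z):
    f=200/np.tan(np.radians(c["vertical_fov"])/2); E=c["extrinsics"]
    d=E[:3,:3]@np.array([(uv[0]-c["cx"])/f,(uv[1]-c["cy"])/f,1.]); o=E[:3,3]
    return o+d*(z-o[2])/d[2]
def proj(c,p):
    f=200/np.tan(np.radians(c["vertical_fov"])/2); E=c["extrinsics"]
    q=E[:3,:3].T@(np.asarray(p)-E[:3,3]); return q[:2]/q[2]*f+[c["cx"],c["cy"]]
E
python3 - <<'E'
from h import *
s=r.sense(); print({k:np.round(v,3) for k,v in s.items()})
for n in("top","side"):
    c=save(n,n+"1.png"); print(n,c["vertical_fov"],c["cx"],c["cy"],np.round(c["extrinsics"],3).tolist())
E
```

```text
{'time_s': np.float64(0.0), 'joint_positions': array([-1.269,  0.629,  0.038,  1.518, -0.027,  0.996, -0.02 ]), 'joint_vel': array([ 0.   , -0.   , -0.001,  0.   ,  0.   ,  0.002,  0.001]), 'effort': array([-0.0000e+00, -5.6340e+01,  1.2260e+00, -1.9345e+01,  1.1000e-02,
        1.0000e-02,  0.0000e+00]), 'tcp_pos': array([0.233, 0.606, 0.23 ]), 'orientation': array([ 0.129,  0.695, -0.13 ,  0.695]), 'ft_force': array([-0.549,  0.527, -0.007]), 'torque': array([-0.006,  0.019,  0.077]), 'gripper_width': np.float64(0.085)}
top 55.19981997994409 327.0425124837308 203.0984297608977 [[-0.003, -0.99, 0.142, 0.239], [-1.0, 0.005, 0.011, 0.107], [-0.011, -0.142, -0.99, 1.288], [0.0, 0.0, 0.0, 1.0]]
side 56.068221493215106 326.08393787934443 193.48847758629634 [[0.987, -0.084, 0.135, 0.297], [-0.158, -0.598, 0.786, -0.703], [0.015, -0.797, -0.603, 0.661], [0.0, 0.0, 0.0, 1.0]]
```

View pics/top1.png

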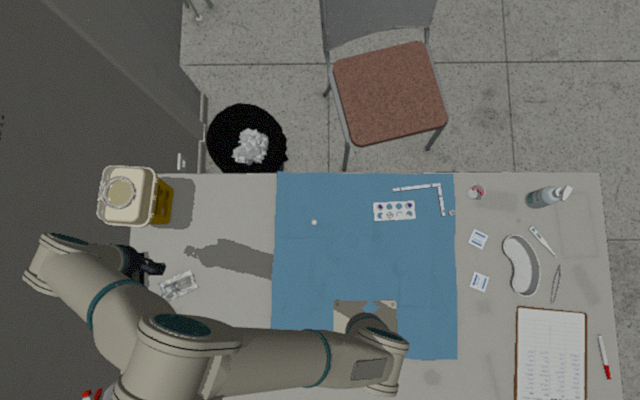

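View pics/side1.png

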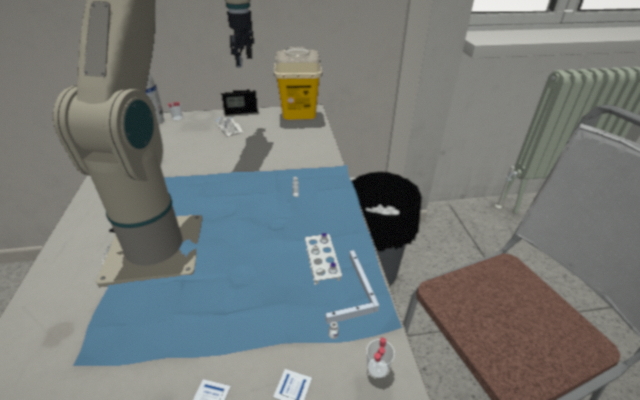

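The top view shows the dock corner near (440,185), the rack at (373–415, 202–221), the lone vial at (452,213), the cup at (476,192) and the ampoule at (314,222). I'll enlarge this area to measure it.

```bash
python3 - <<'E'
import numpy as np,cv2
a=np.load("pics/top1.png.raw.npy")[170:240,360:490]; b=np.load("pics/side1.png.raw.npy")[225:345,290:410]
cv2.imwrite("pics/tc.png",cv2.cvtColor(cv2.resize(a,None,fx=6,fy=6,interpolation=cv2.INTER_CUBIC),cv2.COLOR_RGB2BGR))
cv2.imwrite("pics/sc.png",cv2.cvtColor(cv2.resize(b,None,fx=5,fy=5,interpolation=cv2.INTER_CUBIC),cv2.COLOR_RGB2BGR))
E
```

```text
(no output)
```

View pics/tc.png

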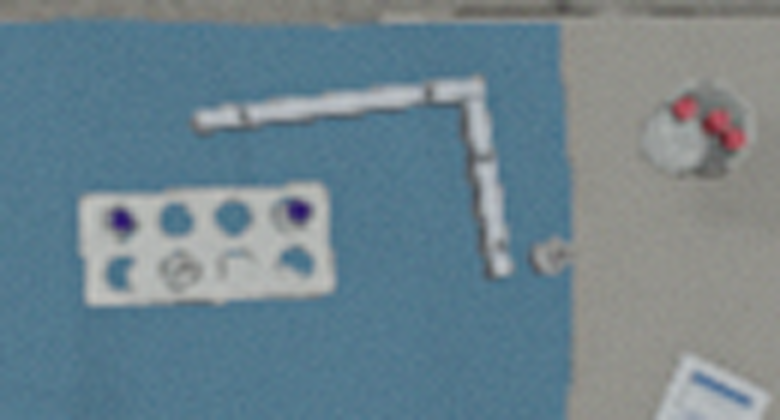

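View pics/sc.png

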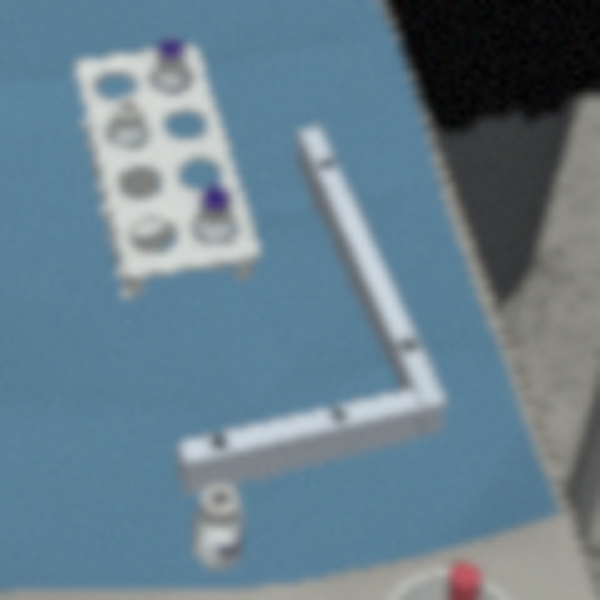

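```bash
python3 - <<'E'
from h import *
T=r.camera("top");S=r.camera("side")
t=lambda x,y:(360+(x+.5)/6-.5,170+(y+.5)/6-.5)
s=lambda x,y:(290+(x+.5)/5-.5,225+(y+.5)/5-.5)
def go(lab,c,f,pts,z):
    P=np.array([ray(c,f(*p),z)[:2] for p in pts]); print(lab,np.round(P*1000,0).tolist()); return P
def ang(a,b): d=b-a; return np.degrees(np.arctan2(d[1],d[0]))
for c,f,rk,dk in((T,t,[(82,196),(325,184),(333,292),(88,303)],[(194,112),(197,130),(484,76),(462,103),(488,277),(511,272)]),
                 (S,s,[(78,62),(195,45),(260,253),(128,275)],[(322,126),(300,130),(442,400),(410,390),(180,442),(183,462)])):
    R=go("rack",c,f,rk,.023); D=go("dock",c,f,dk,.026)
    print("centre",R.mean(0))
    print([round(ang(R[i],R[(i+1)%4]),1) for i in range(4)],"dock",ang(D[0],D[2]),ang(D[1],D[3]),ang(D[4],D[3]),ang(D[5],D[2]))
for l,c,p,z in(("lone",T,t(552,256),.036),("lone s",S,s(218,498),.036),("cup",T,t(708,128),.066),("amp t",T,(314,222),.06),("amp s",S,(296,195),0.0)):
    print(l,np.round(ray(c,p,z)*1000))
E
```

```text
rack [[422.0, -34.0], [429.0, -169.0], [368.0, -171.0], [363.0, -36.0]]
dock [[469.0, -97.0], [459.0, -98.0], [489.0, -259.0], [473.0, -246.0], [376.0, -256.0], [379.0, -269.0]]
centre [ 0.39542643 -0.10273324]
[np.float64(-87.4), np.float64(-177.8), np.float64(92.3), np.float64(2.0)] dock -83.10908649829835 -84.38481589137974 5.878232590918795 5.138641657802404
rack [[361.0, -38.0], [420.0, -34.0], [426.0, -169.0], [367.0, -172.0]]
dock [[469.0, -100.0], [458.0, -101.0], [484.0, -257.0], [472.0, -250.0], [376.0, -261.0], [376.0, -270.0]]
centre [ 0.39368296 -0.10313709]
[np.float64(3.7), np.float64(-87.2), np.float64(-176.4), np.float64(92.7)] dock -84.58263639729542 -84.62424236453953 6.25031083187479 6.911867987187205
lone [ 386. -289.   36.]
lone s [ 385. -294.   36.]
cup [ 452. -366.   66.]
amp t [354. 162.  60.]
amp s [357. 164.   0.]
```

Both views agree, in mm:

| Item | Position | Yaw |
|---|---|---|
| Dock corner | about (475, -249) | +5.9° |
| Rack centre | about (394.5, -103) | +2.8° |
| Ampoule | (355, 163) | – |
| Lone vial | (386, -291) | – |
| Cup | (452, -366) | – |

I'll push along -y on the left end first, using both fingers with the jaws along the dock's x. Then I'll turn the tool 90° and push along +x on the long side.

send_rows --rows "0.26 -0.93 0 -0.022 0.65; 0.26 -0.93 0 -0.022 0.65; 0.26 -0.93 0 -0.022 0.65"

```text
time_s: 0.45
tcp_pos: [0.2579, 0.5236, 0.2306]
orientation: [0.177, 0.683, -0.183, 0.685]
ft_force: [1.0, -0.8, -0.6]
gripper_width: 0.0516
```

send_rows --rows "0.26 -0.93 0 -0.022 0.65; 0.26 -0.93 0 -0.022 0.65; 0.26 -0.93 0 -0.022 0.65"

```text
time_s: 0.7
tcp_pos: [0.2781, 0.4496, 0.2311]
orientation: [0.224, 0.669, -0.229, 0.671]
ft_force: [-0.1, -1.5, 0.4]
gripper_width: 0.03
```

send_rows --rows "0.26 -0.93 0 -0.022 0.65; 0.26 -0.93 0 -0.022 0.65; 0.26 -0.93 0 -0.022 0.65"

```text
time_s: 0.95
tcp_pos: [0.2981, 0.3758, 0.2312]
orientation: [0.27, 0.652, -0.274, 0.653]
ft_force: [-0.2, -0.5, 0.4]
gripper_width: 0.0298
```

send_rows --rows "0.26 -0.93 0 -0.022 0.65; 0.26 -0.93 0 -0.022 0.65; 0.26 -0.93 0 -0.022 0.65"

```text
time_s: 1.2
tcp_pos: [0.3183, 0.302, 0.2313]
orientation: [0.315, 0.632, -0.318, 0.633]
ft_force: [-1.0, -0.6, -0.2]
gripper_width: 0.0297
```

send_rows --rows "0.26 -0.92 0 -0.022 0.65; 0.26 -0.92 0 -0.022 0.65; 0.26 -0.92 0 -0.022 0.65"

```text
time_s: 1.45
tcp_pos: [0.3389, 0.2293, 0.2315]
orientation: [0.359, 0.608, -0.361, 0.609]
ft_force: [-0.6, 0.2, -0.6]
gripper_width: 0.0298
```

send_rows --rows "0.26 -0.92 0 -0.022 0.65; 0.26 -0.92 0 -0.022 0.65; 0.26 -0.92 0 -0.022 0.65"

```text
time_s: 1.7
tcp_pos: [0.3599, 0.1562, 0.2316]
orientation: [0.4, 0.582, -0.402, 0.583]
ft_force: [-0.3, -0.4, 0.3]
gripper_width: 0.0298
```

send_rows --rows "0.26 -0.92 0 -0.022 0.65; 0.26 -0.92 0 -0.022 0.65; 0.26 -0.92 0 -0.022 0.65"

```text
time_s: 1.95
tcp_pos: [0.3812, 0.0828, 0.2318]
orientation: [0.44, 0.552, -0.44, 0.554]
ft_force: [-0.4, -0.3, 0.2]
gripper_width: 0.0299
```

send_rows --rows "0.26 -0.85 -0.3 -0.021 0.65; 0.26 -0.85 -0.3 -0.021 0.65; 0.26 -0.85 -0.3 -0.021 0.65; 0.26 -0.85 -0.3 -0.021 0.65"

```text
time_s: 2.28
tcp_pos: [0.4004, 0.0191, 0.207]
orientation: [0.474, 0.525, -0.475, 0.524]
ft_force: [0.3, 1.0, 0.3]
gripper_width: 0.03
```

send_rows --rows "0 0 -1 0 0.65; 0 0 -1 0 0.65; 0 0 -1 0 0.65; 0 0 -1 0 0.65"

```text
time_s: 2.62
tcp_pos: [0.3986, 0.0213, 0.1265]
orientation: [0.472, 0.527, -0.474, 0.524]
ft_force: [0.4, 0.5, -0.2]
gripper_width: 0.0302
```

send_rows --rows "0 0 -1 0 0.65; 0 0 -1 0 0.65; 0 0 -1 0 0.65; 0 0 -1 0 0.65"

```text
time_s: 2.95
tcp_pos: [0.4025, 0.0225, 0.0498]
orientation: [0.475, 0.525, -0.471, 0.526]
ft_force: [0.4, 1.4, -1.2]
gripper_width: 0.0299
```

send_rows --rows "0 0 -0.3 0 0.65; 0 0 -0.45 0 0.65; 0 0 -0.48 0 0.65; 0 0 -0.48 0 0.65; 0 0 -0.48 0 0.65"

```text
time_s: 3.37
tcp_pos: [0.4096, 0.0217, 0.0207]
orientation: [0.471, 0.529, -0.477, 0.52]
ft_force: [0.5, 0.2, 0.1]
gripper_width: 0.0305
```

```bash
python3 - <<'E'
from h import *
print(np.round(r.sense()["tcp_pos"],4))
save("side","s2.png",(250,180,410,340),4)
E
```

```text
[0.4096 0.0217 0.0207]
```

View pics/s2.png

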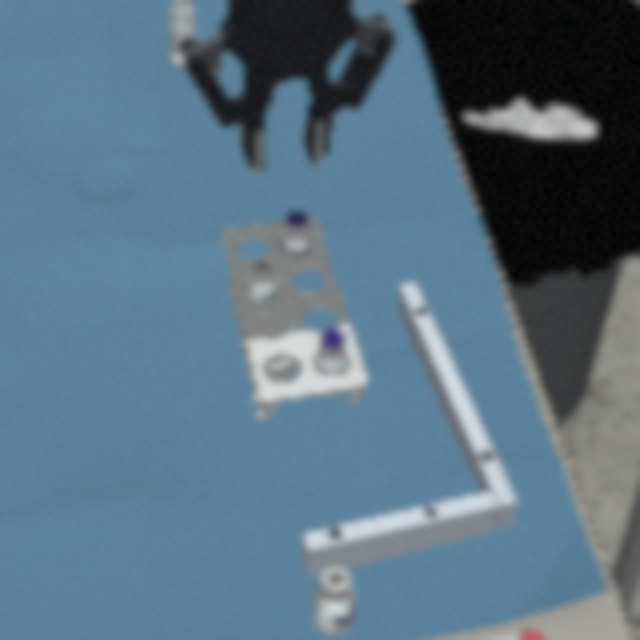

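The side view shows the gripper about 50 mm clear of the rack's left end, with the fingers spread along the dock's x. The arm is at its inner reach limit, since x went to 0.41 and z stopped at 0.021. I'll check the joints.

```bash
python3 - <<'E'
from h import *
s=r.sense();print(np.round(s["joint_positions"],3),np.round(s["tcp_pos"],4),s["orientation"])
from scipy.spatial.transform import Rotation as R
print(R.from_quat(s["orientation"]).as_matrix().round(3))
E
```

```text
[-0.319  0.764  0.298  2.308 -1.099  0.234  1.092] [0.4093 0.0215 0.0206] [ 0.47056547  0.52932155 -0.47736921  0.52010141]
[[-0.016  0.995  0.101]
 [ 0.002  0.101 -0.995]
 [-1.    -0.016 -0.003]]
```

send_rows --rows "0.05 0 -0.05 0 0.65; 0.1 0 -0.1 0 0.65; 0.1 0 -0.1 0 0.65; 0.1 0 -0.1 0 0.65"

```text
time_s: 3.75
tcp_pos: [0.4169, 0.0209, 0.0115]
orientation: [0.469, 0.53, -0.478, 0.52]
ft_force: [0.8, 0.5, 0.6]
gripper_width: 0.0301
```

```bash
python3 - <<'E'
from h import *
s=r.sense();print(np.round(s["joint_positions"],3),np.round(s["tcp_pos"],4),s["orientation"],s["ft_force"])
E
```

```text
[-0.312  0.788  0.292  2.287 -1.099  0.233  1.092] [0.4169 0.0209 0.0115] [ 0.46918336  0.53004699 -0.47803231  0.52000219] [0.75621721 0.4740932  0.58224268]
```

send_rows --rows "0.01 -0.1 0 0 0.53; 0.02 -0.2 0 0 0.53; 0.03 -0.3 0 0 0.53; 0.04 -0.4 0 0 0.53; 0.04 -0.4 0 0 0.53; 0.04 -0.4 0 0 0.53"

```text
time_s: 4.25
tcp_pos: [0.4198, -0.012, 0.0116]
orientation: [0.469, 0.53, -0.479, 0.52]
ft_force: [0.2, 0.2, -0.0]
gripper_width: 0.0404
```

```bash
python3 - <<'E'
from h import *
s=r.sense();print(np.round(s["joint_positions"],3),np.round(s["tcp_pos"],4),s["orientation"],s["ft_force"],s["gripper_width"])
c=save("side","s3.png",(270,190,400,320),5)
E
```

```text
[-0.236  0.788  0.295  2.28  -1.076  0.237  1.144] [ 0.4198 -0.012   0.0116] [ 0.46945548  0.52968504 -0.47851225  0.51968388] [ 0.24571995  0.18857218 -0.0213159 ] 0.040365464702205124
```

View pics/s3.png

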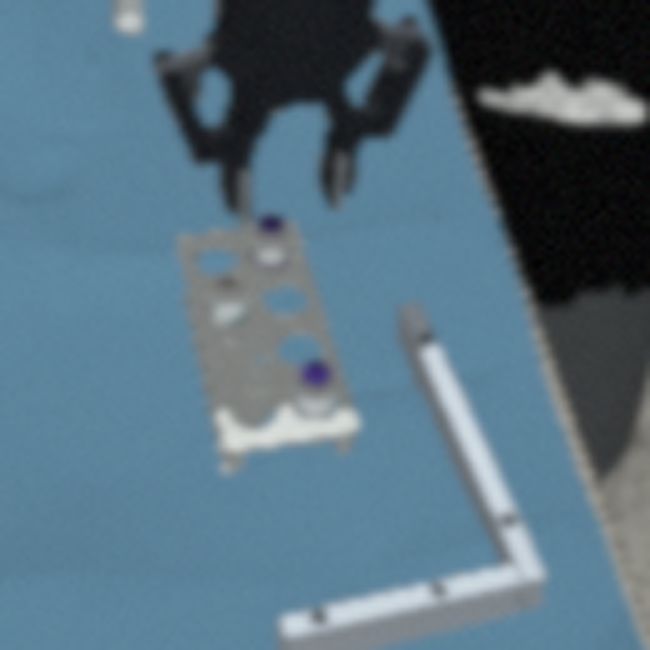

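The near finger stands about mid-end of the rack (crop about (235,205)) and the far finger clears the rack's corner. I'll start the slow push.

send_rows --rows "0.004 -0.04 -0.02 0 0.53; 0.008 -0.08 -0.05 0 0.53; 0.012 -0.12 -0.05 0 0.53; 0.017 -0.16 -0.05 0 0.53; 0.021 -0.2 -0.05 0 0.53; 0.025 -0.24 -0.05 0 0.53; 0.029 -0.28 -0.05 0 0.53; 0.033 -0.32 -0.05 0 0.53; 0.037 -0.36 -0.05 0 0.53; 0.041 -0.4 -0.05 0 0.53; 0.041 -0.4 -0.05 0 0.53"

```text
time_s: 5.22
tcp_pos: [0.4233, -0.0442, 0.0077]
orientation: [0.469, 0.53, -0.478, 0.52]
ft_force: [-0.5, 0.5, 0.3]
gripper_width: 0.0401
```

```bash
cat > rk.py <<'E'
# rack/dock from the top view: white mask quads
from h import *
import sys
s=r.sense();print(np.round(s["tcp_pos"],4),np.round(s["ft_force"],1),np.round(s["joint_positions"][4:6],2))
T=save("top",sys.argv[1],(380,170,480,240),7)
E
python3 rk.py t4.png
```

```text
[ 0.4233 -0.0442  0.0077] [-0.5  0.5  0.3] [-1.08  0.24]
```

View pics/t4.png

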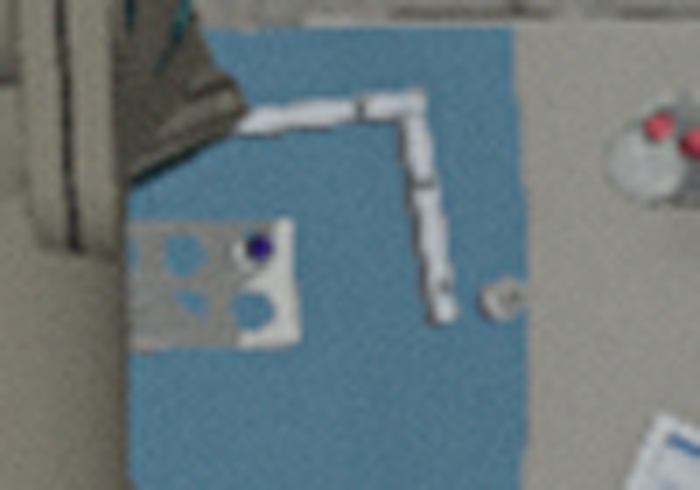

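The rack has slid about 24 mm and stays upright with its vials in. I'll continue to near the end stop.

send_rows --rows "0.006 -0.06 0 0 0.53; 0.012 -0.12 0 0 0.53; 0.018 -0.18 0 0 0.53; 0.025 -0.24 0 0 0.53; 0.031 -0.3 0 0 0.53; 0.037 -0.36 0 0 0.53; 0.043 -0.42 0 0 0.53; 0.05 -0.48 0 0 0.53; 0.056 -0.54 0 0 0.53; 0.06 -0.58 0 0 0.53; 0.064 -0.62 0 0 0.53; 0.064 -0.62 0 0 0.53"

```text
time_s: 6.27
tcp_pos: [0.4283, -0.0937, 0.0076]
orientation: [0.469, 0.53, -0.478, 0.52]
ft_force: [-0.1, -0.9, 0.4]
gripper_width: 0.0402
```

```bash
python3 - <<'E'
from h import *
s=r.sense();print(np.round(s["tcp_pos"],4),np.round(s["ft_force"],1),np.round(s["joint_positions"],2))
save("side","s5.png",(290,200,420,320),5)
E
```

```text
[ 0.4283 -0.0937  0.0076] [-0.1 -0.9  0.4] [-0.07  0.81  0.33  2.23 -1.03  0.28  1.28]
```

View pics/s5.png

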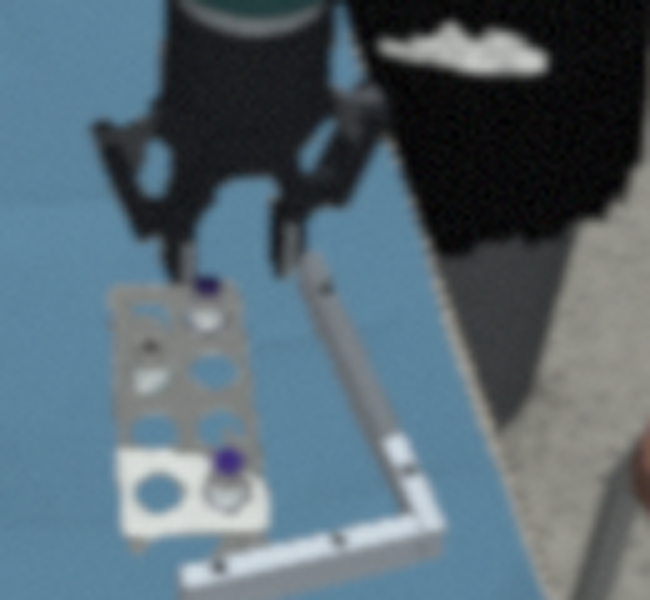

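The rack's top corners in this crop are about (112,290), (238,285), (268,528) and (122,533). It has rotated clockwise, and the far finger is next to the rail end at (305,260). I'll compute the pose before going on.

```bash
cat >> h.py <<'E'
def dockpose(c,pts,x0,y0,k,z=.023,D=(475,-249,5.9)):
    P=np.array([ray(c,(x0+(x+.5)/k-.5,y0+(y+.5)/k-.5),z)[:2]*1000 for x,y in pts]) # order NL,FL,FR,NR
    a=np.radians(D[2]);R=np.array([[np.cos(a),np.sin(a)],[-np.sin(a),np.cos(a)]])
    Q=(P-D[:2])@R.T
    yv=(Q[0]+Q[1]-Q[2]-Q[3]); xv=Q[1]+Q[2]-Q[0]-Q[3]
    print("corners(dock)",Q.round(1).tolist(),"centre",Q.mean(0).round(1),"yaw rel",np.degrees([-np.arctan2(yv[0],yv[1]),np.arctan2(xv[1],xv[0])]).round(1))
    t=(r.sense()["tcp_pos"][:2]*1000-D[:2])@R.T; print("tcp dock",t.round(1))
E
python3 - <<'E'
from h import *
c=r.camera("side")
dockpose(c,[(112,290),(238,285),(268,528),(122,533)],290,200,5)
dockpose(c,[(305,255),(185,566),(181,590)],290,200,5,.026) if 0 else None
for p in [(303,262),(410,513),(182,570),(440,520)]:
    q=ray(c,(290+p[0]/5-.4,200+p[1]/5-.4),.026)*1000; print(q.round(1))
E
```

```text
corners(dock) [[-91.0, 151.6], [-34.0, 140.4], [-59.7, 9.4], [-117.5, 21.7]] centre [-75.6  80.8] yaw rel [-11.3 -11.6]
tcp dock [-30.5 159.6]
[ 458.8 -105.7   26. ]
[ 472.6 -249.3   26. ]
[ 376.7 -262.3   26. ]
[ 483.8 -254.4   26. ]
```

The rack is at dock (-75.6, 80.8) with relative yaw -11.4°. The arm can't reach behind it to push +x at TCP x below about 0.4. Instead I'll lower the open fingers on either side of the rack as a loose cage, with no grip, and use the near pad to slide and turn it. First I'll back off and lift.

send_rows --rows "-0.006 0.06 0 0 0.53; -0.012 0.12 0 0 0.53; -0.018 0.18 0.1 0 0.53; -0.018 0.18 0.5 0 0.4; -0.018 0.18 1 0 0.2; -0.018 0.18 1 0 0; -0.018 0.18 1 0 0"

```text
time_s: 6.95
tcp_pos: [0.428, -0.0776, 0.089]
orientation: [0.469, 0.529, -0.477, 0.522]
ft_force: [-0.4, 1.0, 0.8]
gripper_width: 0.0841
```

send_rows --rows "-0.25 -0.4 0.2 -0.016 0; -0.4 -0.9 0.2 -0.032 0; -0.4 -0.95 0.2 -0.032 0; -0.4 -0.95 0.2 -0.032 0; -0.4 -0.95 0.2 -0.032 0"

```text
time_s: 7.37
tcp_pos: [0.3942, -0.1535, 0.1027]
orientation: [-0.52, -0.481, 0.528, -0.469]
ft_force: [-0.6, 0.1, 0.8]
gripper_width: 0.0853
```

```bash
python3 - <<'E'
from h import *
s=r.sense();print(np.round(s["tcp_pos"],4),np.round(s["orientation"],3),np.round(s["joint_positions"],2),s["gripper_width"])
save("side","s6.png",(290,200,420,320),5)
E
```

```text
[ 0.3942 -0.1535  0.1027] [-0.52  -0.481  0.528 -0.469] [-0.14  0.66  0.67  2.24 -0.84  0.54  1.09] 0.08534285812386151
```

View pics/s6.png

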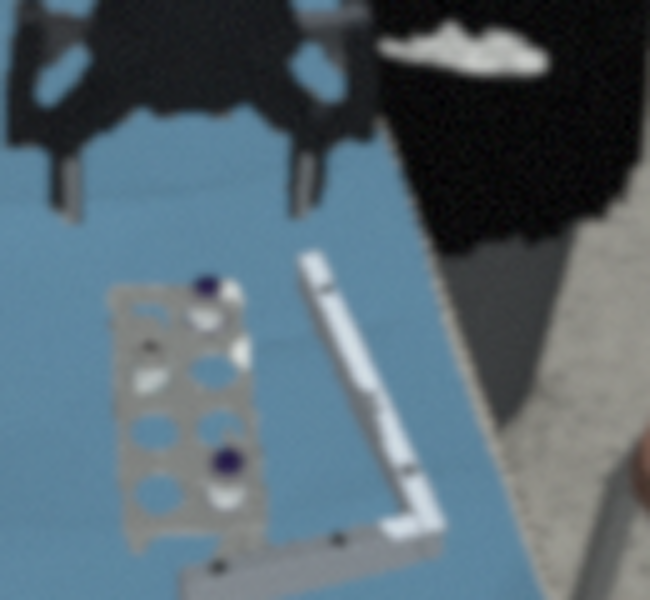

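send_rows --rows "-0.03 -0.15 0 0 0; -0.03 -0.29 -0.2 0 0; -0.03 -0.29 -0.6 0 0; -0.03 -0.29 -0.75 0 0; -0.03 -0.29 -0.75 0 0; -0.03 -0.29 -0.75 0 0"

```text
time_s: 7.92
tcp_pos: [0.392, -0.176, 0.0429]
orientation: [-0.519, -0.482, 0.527, -0.469]
ft_force: [-0.9, 0.1, 0.1]
gripper_width: 0.085
```

send_rows --rows "0 0 -0.15 0 0; 0 0 -0.3 0 0; 0 0 -0.45 0 0; 0 0 -0.5 0 0; 0 0 -0.5 0 0; 0 0 -0.5 0 0"

```text
time_s: 8.42
tcp_pos: [0.3927, -0.1774, 0.0042]
orientation: [-0.52, -0.48, 0.528, -0.47]
ft_force: [0.4, -0.5, -0.6]
gripper_width: 0.0851
```

```bash
python3 - <<'E'
from h import *
s=r.sense();print(np.round(s["tcp_pos"],4),np.round(s["orientation"],3),np.round(s["joint_positions"],2),s["gripper_width"],s["ft_force"])
c=save("side","s7.png",(290,200,420,320),5)
E
```

```text
[ 0.3927 -0.1774  0.0042] [-0.52  -0.48   0.528 -0.47 ] [ 0.15  0.81  0.31  2.25 -1.07  0.25  1.33] 0.08510889023820611 [ 0.36638776 -0.48412199 -0.5639371 ]
```

send_rows --rows "0 0 0 0 0.06; 0 0 0 0 0.12; 0 0 0 0 0.18; 0 0 0 0 0.22; 0 0 0 0 0.25; 0 0 0 0 0.25; 0 0 0 0 0.25" --squeeze 20

```text
time_s: 9.05
tcp_pos: [0.3924, -0.1775, 0.0036]
orientation: [-0.52, -0.48, 0.528, -0.47]
ft_force: [0.2, -0.5, 0.1]
gripper_width: 0.0641
```

send_rows --rows "0.03 0.003 0 0.003 0.25; 0.06 0.006 0 0.007 0.25; 0.09 0.009 0 0.011 0.25; 0.12 0.012 0 0.015 0.25; 0.15 0.015 0 0.019 0.25; 0.18 0.018 0 0.023 0.25; 0.21 0.021 0 0.027 0.25; 0.24 0.024 0 0.031 0.25; 0.27 0.028 0 0.035 0.25; 0.27 0.028 0 0.038 0.25; 0.27 0.028 0 0.038 0.25"

```text
time_s: 9.97
tcp_pos: [0.4147, -0.1751, 0.0036]
orientation: [0.459, 0.539, -0.467, 0.53]
ft_force: [-0.3, 0.1, 0.0]
gripper_width: 0.0644
```

```bash
python3 - <<'E'
from h import *
s=r.sense();print(np.round(s["tcp_pos"],4),np.round(s["orientation"],3),np.round(s["joint_positions"],2),s["gripper_width"],s["ft_force"])
c=save("side","s8.png",(310,210,420,320),5)
E
```

```text
[ 0.4147 -0.1751  0.0036] [ 0.459  0.539 -0.467  0.53 ] [ 0.12  0.82  0.32  2.2  -0.96  0.27  1.43] 0.06437157555685523 [-0.26480438  0.08144197  0.02694153]
```

View pics/s8.png

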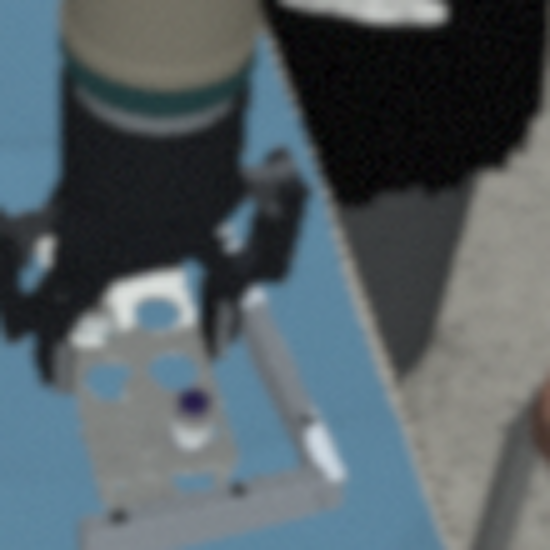

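```bash
python3 - <<'E'
from h import *
c=r.camera("side")
a=np.radians(5.9);R=np.array([[np.cos(a),np.sin(a)],[-np.sin(a),np.cos(a)]])
for n,p,z in(("far1",(207,330),.023),("far2",(235,465),.023),("near1",(76,370),.023),("near2",(104,503),.023),("end",(165,492),.023),("stopNear",(82,522),.026),("corner",(305,478),.026),("railend",(243,297),.026)):
    q=ray(c,(310+(p[0]+.5)/5-.5,210+(p[1]+.5)/5-.5),z)[:2]*1000; print(n,(R@(q-[475,-249])).round(1))
# fingers
print(R@(r.sense()["tcp_pos"][:2]*1000-[475,-249]))
E
```

```text
far1 [-20.5  78.9]
far2 [-31.4   8.6]
near1 [-81.7  71.7]
near2 [-88.    4.4]
end [-62.9   3.3]
stopNear [-99.4  -4. ]
corner [-6.9 -6.4]
railend [-0.1 90.5]
[-52.49102996  79.39779408]
```

The edges put the rack at relative yaw about -6°, with its right end about 3–5 mm from the end stop and its near side at about x = -82. Closing the cage to about 61 mm, with no grip, will align it to the pads. Then I'll slide it further +x.

send_rows --rows "0 0 0 0 0.26; 0 0 0 0 0.265; 0 0 0 0 0.27; 0 0 0 0 0.275; 0 0 0 0 0.28; 0 0 0 0 0.285; 0 0 0 0 0.285; 0 0 0 0 0.285" --squeeze 20

```text
time_s: 10.73
tcp_pos: [0.4139, -0.1755, 0.0038]
orientation: [0.459, 0.539, -0.468, 0.529]
ft_force: [-1.1, -0.3, 6.2]
gripper_width: 0.0614
```

send_rows --rows "0.01 0.001 0 0 0.285; 0.02 0.002 0 0 0.285; 0.03 0.003 0 0 0.285; 0.04 0.004 0 0 0.285; 0.05 0.005 0 0 0.285; 0.06 0.006 0 0 0.285; 0.06 0.006 0 0 0.285"

```text
time_s: 11.32
tcp_pos: [0.4164, -0.1751, 0.0037]
orientation: [0.458, 0.539, -0.469, 0.528]
ft_force: [-4.9, -1.4, 7.5]
gripper_width: 0.0611
```

send_rows --rows "-0.02 -0.002 0 0 0.26; -0.05 -0.005 0 0 0.23; -0.05 -0.005 0 0 0.2; -0.05 -0.005 0 0 0.2; -0.05 -0.005 0.15 0 0.2; -0.05 -0.005 0.4 0 0.2; -0.05 -0.005 0.8 0 0.2; -0.05 -0.005 1 0 0.2; -0.05 -0.005 1 0 0.2"

```text
time_s: 12.07
tcp_pos: [0.4167, -0.1759, 0.0861]
orientation: [0.459, 0.537, -0.467, 0.531]
ft_force: [0.5, -0.6, -0.9]
gripper_width: 0.0684
```

```bash
python3 - <<'E'
from h import *
s=r.sense();print(np.round(s["tcp_pos"],4),np.round(s["orientation"],3),np.round(s["joint_positions"],2),s["gripper_width"],s["ft_force"])
c=save("side","s9.png",(310,210,420,320),5)
E
```

```text
[ 0.4167 -0.1759  0.0861] [ 0.459  0.537 -0.467  0.531] [-0.05  0.69  0.58  2.18 -0.79  0.5   1.29] 0.06836375238958507 [ 0.54670806 -0.64577585 -0.94522987]
```

View pics/s9.png

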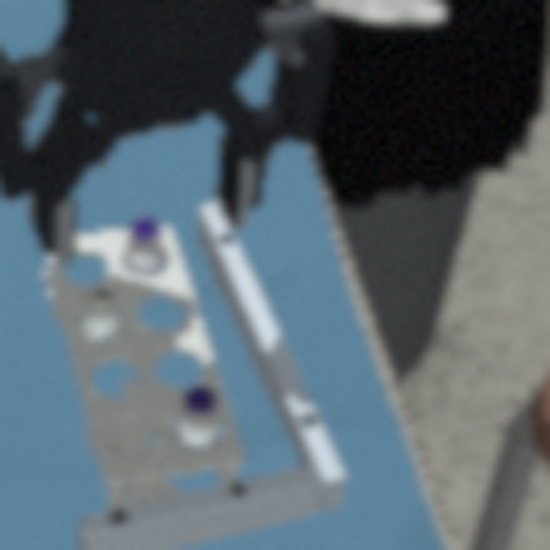

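```bash
python3 - <<'E'
from h import *
c=r.camera("side")
dockpose(c,[(46,258),(177,226),(242,464),(107,503)],310,210,5)
dockpose(c,[(203,208),(203,208),(305,476),(82,522)],310,210,5,.026)
E
```

```text
corners(dock) [[-78.6, 137.1], [-14.8, 141.4], [-28.5, 8.4], [-86.9, 4.1]] centre [-52.2  72.7] yaw rel [-4.7  4.1]
tcp dock [-51.6  79.9]
corners(dock) [[-0.6, 146.7], [-0.6, 146.7], [-6.6, -5.5], [-99.4, -4.0]] centre [-26.8  71. ] yaw rel [-19.1  -0.9]
tcp dock [-51.6  79.9]
```

The rack is now at dock (-52, 73), relative yaw about -4.5°, with all vials standing. Next I'll turn the tool by -92° so the jaws lie along the rail, move behind the near side and push +x with both fingers.

send_rows --rows "-0.1 -0.05 0.1 -0.018 0.29; -0.2 -0.1 0.1 -0.036 0.29; -0.25 -0.2 0.1 -0.054 0.29; -0.3 -0.2 0.1 -0.072 0.29; -0.3 -0.2 0.1 -0.09 0.29; -0.3 -0.2 0.1 -0.108 0.29; -0.3 -0.2 0.1 -0.128 0.29; -0.3 -0.2 0.1 -0.128 0.29"

```text
time_s: 12.83
tcp_pos: [0.39, -0.1909, 0.0903]
orientation: [-0.633, -0.316, 0.639, -0.302]
ft_force: [1.3, 0.7, -0.6]
gripper_width: 0.0606
```

send_rows --rows "-0.1 -0.05 0 -0.018 0.29; -0.2 -0.1 0 -0.036 0.29; -0.25 -0.2 0 -0.054 0.29; -0.3 -0.2 0 -0.072 0.29; -0.3 -0.2 0 -0.09 0.29; -0.3 -0.2 0 -0.108 0.29; -0.3 -0.2 0 -0.128 0.29; -0.3 -0.2 0 -0.128 0.29; -0.3 -0.2 0 -0.128 0.29"

```text
time_s: 13.58
tcp_pos: [0.3664, -0.207, 0.091]
orientation: [0.706, 0.045, -0.706, 0.031]
ft_force: [0.4, -0.5, -0.7]
gripper_width: 0.0605
```

```bash
cat > st.py <<'E'
from h import *
s=r.sense();M=__import__("scipy.spatial.transform",fromlist=["Rotation"]).Rotation.from_quat(s["orientation"]).as_matrix()
a=np.radians(5.9);R=np.array([[np.cos(a),np.sin(a)],[-np.sin(a),np.cos(a)]])
print(s["time_s"],np.round(s["tcp_pos"],4),"dock",(R@(s["tcp_pos"][:2]*1000-[475,-249])).round(1),"jaw az",np.degrees(np.arctan2(M[1,1],M[0,1])).round(1),"down",M[:,0].round(3),"q",np.round(s["joint_positions"],2),"w",round(s["gripper_width"],4),"F",np.round(s["ft_force"],1))
E
python3 st.py
```

```text
13.5833 [ 0.3664 -0.207   0.091 ] dock [-103.7   52.9] jaw az -83.8 down [-0.001  0.02  -1.   ] q [-0.08  0.75  0.84  2.26 -1.08  0.63  0.14] w 0.0605 F [ 0.4 -0.5 -0.7]
```

send_rows --rows "-0.03 0 -0.3 0 0.29; -0.04 0 -0.6 0 0.29; -0.04 0 -0.6 0 0.29; -0.04 0 -0.6 0 0.29"

```text
time_s: 13.92
tcp_pos: [0.3629, -0.2068, 0.0432]
orientation: [0.706, 0.045, -0.706, 0.029]
ft_force: [0.1, -1.1, 0.9]
gripper_width: 0.0604
```

```bash
python3 st.py
```

```text
13.9167 [ 0.3629 -0.2068  0.0432] dock [-107.2   53.5] jaw az -84.0 down [-0.001  0.022 -1.   ] q [ 0.16  0.74  0.46  2.29 -1.09  0.37  0.11] w 0.0604 F [ 0.1 -1.1  0.9]
```

send_rows --rows "0 0 -0.1 0 0.29; 0 0 -0.2 0 0.29; 0 0 -0.25 0 0.29; 0 0 -0.25 0 0.29"

```text
time_s: 14.25
tcp_pos: [0.363, -0.2087, 0.0239]
orientation: [-0.706, -0.043, 0.706, -0.031]
ft_force: [-0.3, 0.4, 0.3]
gripper_width: 0.0608
```

```bash
python3 st.py
```

```text
14.25 [ 0.363  -0.2087  0.0239] dock [-107.2   51.6] jaw az -84.1 down [-0.001  0.017 -1.   ] q [ 0.25  0.76  0.32  2.29 -1.09  0.26  0.1 ] w 0.0608 F [-0.3  0.4  0.3]
```

send_rows --rows "0.02 0 -0.08 0 0.29; 0.05 0 -0.16 0 0.29; 0.06 0 -0.24 0 0.29; 0.06 0 -0.24 0 0.29; 0.06 0 -0.24 0 0.29"

```text
time_s: 14.67
tcp_pos: [0.3706, -0.2088, 0.007]
orientation: [-0.705, -0.044, 0.708, -0.029]
ft_force: [-0.9, -0.2, -0.8]
gripper_width: 0.0604
```

```bash
python3 st.py
```

```text
14.6667 [ 0.3706 -0.2088  0.007 ] dock [-99.7  50.7] jaw az -84.0 down [-0.005  0.021 -1.   ] q [ 0.28  0.8   0.27  2.27 -1.1   0.23  0.09] w 0.0604 F [-0.9 -0.2 -0.8]
```

send_rows --rows "0.03 0.003 -0.02 0 0.29; 0.06 0.006 -0.04 0 0.29; 0.09 0.009 -0.05 0 0.29; 0.12 0.012 -0.05 0 0.29; 0.15 0.015 -0.05 0 0.29; 0.18 0.018 -0.05 0 0.29; 0.21 0.021 -0.05 0 0.29; 0.24 0.024 -0.05 0 0.29; 0.27 0.028 -0.05 0 0.29; 0.3 0.031 -0.05 0 0.29; 0.3 0.031 -0.05 0 0.29"

```text
time_s: 15.58
tcp_pos: [0.3953, -0.2058, 0.003]
orientation: [-0.705, -0.045, 0.707, -0.029]
ft_force: [0.6, -0.3, -0.1]
gripper_width: 0.0604
```

```bash
python3 st.py
```

```text
15.5833 [ 0.3953 -0.2058  0.003 ] dock [-74.8  51.2] jaw az -84.0 down [-0.004  0.022 -1.   ] q [ 0.21  0.82  0.32  2.22 -1.07  0.29  0.03] w 0.0604 F [ 0.6 -0.3 -0.1]
```

send_rows --rows "0.015 0.002 0 0 0.29; 0.03 0.003 0 0 0.29; 0.03 0.003 0 0 0.29"

```text
time_s: 15.83
tcp_pos: [0.397, -0.2057, 0.0031]
orientation: [-0.705, -0.044, 0.707, -0.029]
ft_force: [-0.4, -0.3, 0.2]
gripper_width: 0.0603
```

send_rows --rows "0.01 0.001 0 0 0.29; 0.02 0.002 0 0 0.29; 0.02 0.002 0 0 0.29"

```text
time_s: 16.08
tcp_pos: [0.3985, -0.2056, 0.0031]
orientation: [-0.705, -0.044, 0.707, -0.029]
ft_force: [-1.4, 0.3, 0.6]
gripper_width: 0.0604
```

```bash
python3 st.py
```

```text
16.0833 [ 0.3985 -0.2056  0.0031] dock [-71.6  51. ] jaw az -84.1 down [-0.005  0.022 -1.   ] q [ 0.2   0.82  0.34  2.21 -1.06  0.3   0.02] w 0.0604 F [-1.4  0.3  0.6]
```

send_rows --rows "0.013 0.001 0 0 0.29; 0.025 0.002 0 0 0.29; 0.025 0.002 0 0 0.29"

```text
time_s: 16.33
tcp_pos: [0.3993, -0.2058, 0.003]
orientation: [-0.704, -0.044, 0.708, -0.029]
ft_force: [-3.4, -0.8, 0.7]
gripper_width: 0.0606
```

send_rows --rows "0.013 0.001 0 0 0.29; 0.025 0.002 0 0 0.29; 0.025 0.002 0 0 0.29"

```text
time_s: 16.58
tcp_pos: [0.3994, -0.2058, 0.0029]
orientation: [-0.703, -0.044, 0.709, -0.029]
ft_force: [-8.4, -1.9, 3.5]
gripper_width: 0.0602
```

```bash
python3 st.py; python3 - <<'E'
from h import *
save("side","s10.png",(310,200,420,310),5)
E
```

```text
16.5833 [ 0.3994 -0.2058  0.0029] dock [-70.7  50.8] jaw az -84.1 down [-0.009  0.021 -1.   ] q [ 0.19  0.83  0.35  2.21 -1.06  0.31  0.  ] w 0.0602 F [-8.4 -1.9  3.5]
```

View pics/s10.png

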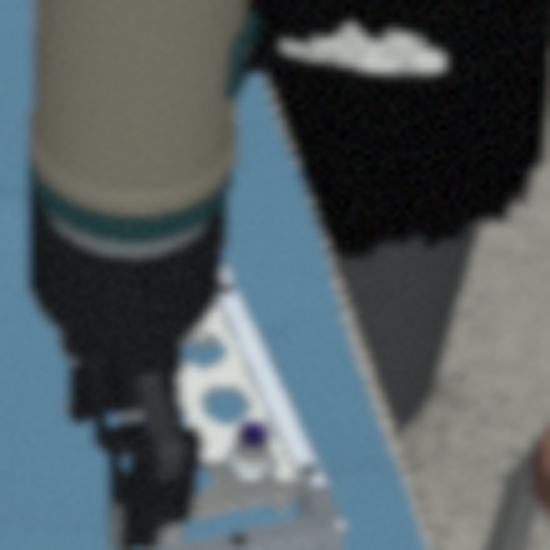

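The rack is flush on the rail: force rose to 8 N at TCP x_d = -70.7, and -71 was expected. A small gap to the end stop remains at crop (245,515). I'll back off, lift, turn back and push the left end with shut fingers.

send_rows --rows "-0.05 -0.005 0 0 0.29; -0.1 -0.01 0 0 0.29; -0.1 -0.01 0.3 0 0.29; -0.1 -0.01 0.7 0 0.29; -0.1 -0.01 1 0 0.29; -0.1 -0.01 1 0 0.29"

```text
time_s: 17.13
tcp_pos: [0.397, -0.2073, 0.0864]
orientation: [0.707, 0.043, -0.705, 0.03]
ft_force: [0.4, -0.2, -1.0]
gripper_width: 0.0608
```

send_rows --rows "0.05 0.2 0.2 0.018 0.5; 0.1 0.4 0.2 0.036 0.7; 0.15 0.6 0.2 0.054 1; 0.23 0.75 0.2 0.072 1; 0.23 0.75 0.2 0.09 1; 0.23 0.75 0.2 0.108 1; 0.23 0.75 0.2 0.125 1; 0.23 0.75 0.2 0.125 1"

```text
time_s: 17.8
tcp_pos: [0.4137, -0.1455, 0.099]
orientation: [-0.634, -0.312, 0.641, -0.298]
ft_force: [0.4, -0.8, 0.1]
gripper_width: -0.0002
```

send_rows --rows "0.05 0.2 0 0.018 1; 0.1 0.4 0 0.036 1; 0.15 0.6 0 0.054 1; 0.23 0.75 0 0.072 1; 0.23 0.75 0 0.09 1; 0.23 0.75 0 0.108 1; 0.23 0.75 0 0.125 1; 0.23 0.75 0 0.125 1; 0.23 0.75 0 0.125 1"

```text
time_s: 18.55
tcp_pos: [0.4315, -0.086, 0.099]
orientation: [0.469, 0.529, -0.481, 0.519]
ft_force: [-0.1, -0.5, 0.7]
gripper_width: -0.0002
```

```bash
python3 st.py; python3 - <<'E'
from h import *
c=r.camera("side"); im=c["frame"]; np.save("pics/s11.npy",im)
a=np.radians(5.9)
def d2w(x,y,z): return [.475+(x*np.cos(a)-y*np.sin(a))/1000,-.249+(x*np.sin(a)+y*np.cos(a))/1000,z/1000]
# brightness profile along dock y through x=-30..: left end & right end, at rack top height
for x in(-50,-30,-10):
    for lo,hi in((-8,14),(122,152)):
        ys=np.arange(lo,hi,2); v=[int(cv2.getRectSubPix(im[:,:,0],(1,1),tuple(map(float,proj(c,d2w(x,y,23)))))[0,0]) for y in ys]
        print(x,lo,v)
# along x near side at several y
for y in(20,68,120):
    xs=np.arange(-74,4,2); print("y",y,[int(cv2.getRectSubPix(im[:,:,0],(1,1),tuple(map(float,proj(c,d2w(x,y,23)))))[0,0]) for x in xs])
E
```

```text
18.55 [ 0.4315 -0.086   0.099 ] dock [-26.5 166.7] jaw az 5.6 down [-0.021 -0.004 -1.   ] q [-0.05  0.6   0.26  2.19 -0.35  0.41  0.59] w -0.0002 F [-0.1 -0.5  0.7]
-50 -8 [176, 196, 204, 199, 178, 139, 110, 97, 100, 120, 142]
-50 122 [100, 95, 94, 93, 95, 97, 103, 112, 120, 127, 130, 129, 127, 118, 107]
-30 -8 [168, 178, 176, 170, 161, 131, 107, 96, 98, 107, 123]
-30 122 [121, 120, 120, 122, 126, 129, 130, 130, 129, 128, 127, 126, 124, 121, 110]
-10 -8 [172, 193, 201, 197, 179, 142, 117, 113, 120, 129, 132]
-10 122 [118, 119, 118, 121, 122, 122, 120, 115, 103, 88, 71, 58, 48, 51, 59]
y 20 [92, 93, 92, 97, 108, 116, 122, 125, 127, 127, 127, 126, 124, 124, 124, 123, 122, 124, 125, 126, 126, 126, 126, 125, 124, 124, 124, 126, 125, 126, 124, 123, 123, 123, 123, 122, 117, 109, 102]
y 68 [92, 92, 91, 92, 94, 99, 109, 118, 122, 116, 109, 101, 96, 95, 95, 95, 96, 98, 103, 112, 119, 124, 125, 122, 112, 103, 96, 94, 94, 94, 97, 101, 107, 114, 120, 120, 120, 120, 120]
y 120 [93, 92, 92, 93, 94, 99, 109, 119, 123, 122, 119, 112, 108, 107, 104, 103, 104, 106, 113, 121, 125, 125, 123, 122, 122, 126, 128, 130, 131, 129, 123, 117, 118, 123, 125, 124, 122, 118, 119]
```

send_rows --rows "-0.075 0.055 0 0 1; -0.075 0.055 -0.3 0 1; -0.075 0.055 -0.6 0 1; -0.075 0.055 -0.7 0 1; -0.075 0.055 -0.7 0 1"

```text
time_s: 19.02
tcp_pos: [0.4236, -0.0813, 0.0417]
orientation: [0.467, 0.531, -0.481, 0.519]
ft_force: [-0.0, -0.5, 0.3]
gripper_width: 0.0002
```

send_rows --rows "0 0 -0.2 0 1; 0 0 -0.35 0 1; 0 0 -0.45 0 1; 0 0 -0.45 0 1; 0 0 -0.45 0 1"

```text
time_s: 19.43
tcp_pos: [0.4252, -0.0815, 0.0075]
orientation: [0.467, 0.53, -0.48, 0.52]
ft_force: [0.3, -0.3, -0.6]
gripper_width: -0.0002
```

```bash
python3 st.py
```

```text
19.4333 [ 0.4252 -0.0815  0.0075] dock [-32.3 171.8] jaw az 5.9 down [-0.022 -0.005 -1.   ] q [-0.07  0.8   0.28  2.24 -0.95  0.24  1.17] w -0.0002 F [ 0.3 -0.3 -0.6]
```

send_rows --rows "0.003 -0.03 0 0 1; 0.006 -0.06 0 0 1; 0.009 -0.09 0 0 1; 0.012 -0.12 0 0 1; 0.016 -0.15 0 0 1; 0.019 -0.18 0 0 1; 0.022 -0.21 0 0 1; 0.025 -0.24 0 0 1; 0.027 -0.26 0 0 1; 0.027 -0.26 0 0 1"

```text
time_s: 20.27
tcp_pos: [0.4275, -0.1028, 0.0071]
orientation: [0.467, 0.53, -0.48, 0.52]
ft_force: [-0.1, 2.8, 2.1]
gripper_width: 0.0
```

send_rows --rows "0.001 -0.012 0 0 1; 0.003 -0.025 0 0 1; 0.003 -0.025 0 0 1"

```text
time_s: 20.52
tcp_pos: [0.4277, -0.1047, 0.007]
orientation: [0.467, 0.53, -0.48, 0.521]
ft_force: [-0.5, 3.2, 1.8]
gripper_width: -0.0001
```

send_rows --rows "0.001 -0.012 0 0 1; 0.003 -0.025 0 0 1; 0.003 -0.025 0 0 1"

```text
time_s: 20.77
tcp_pos: [0.4278, -0.1061, 0.007]
orientation: [0.467, 0.53, -0.48, 0.52]
ft_force: [-0.0, 4.7, 2.6]
gripper_width: -0.0
```

```bash
python3 st.py
```

```text
20.7667 [ 0.4278 -0.1061  0.007 ] dock [-32.2 147. ] jaw az 5.9 down [-0.022 -0.004 -1.   ] q [-0.02  0.8   0.29  2.22 -0.92  0.25  1.2 ] w -0.0 F [-0.   4.7  2.6]
```

send_rows --rows "0.001 -0.012 0 0 1; 0.001 -0.012 0 0 1; 0.001 -0.012 0 0 1"

```text
time_s: 21.02
tcp_pos: [0.4278, -0.1061, 0.0071]
orientation: [0.467, 0.531, -0.479, 0.52]
ft_force: [-0.1, 5.8, 3.8]
gripper_width: 0.0001
```

send_rows --rows "0.001 -0.012 0 0 1; 0.001 -0.012 0 0 1; 0.001 -0.012 0 0 1"

```text
time_s: 21.27
tcp_pos: [0.4278, -0.1061, 0.0071]
orientation: [0.467, 0.531, -0.479, 0.52]
ft_force: [-0.8, 7.3, 4.3]
gripper_width: 0.0003
```

send_rows --rows "0.001 -0.012 0 0 1; 0.001 -0.012 0 0 1; 0.001 -0.012 0 0 1"

```text
time_s: 21.52
tcp_pos: [0.4278, -0.1061, 0.0071]
orientation: [0.467, 0.532, -0.478, 0.519]
ft_force: [-0.1, 10.4, 6.1]
gripper_width: 0.0003
```

Contact is firm against the end stop: 10 N with no motion, at TCP y_d = 147 as expected. I'll retreat and check.

send_rows --rows "-0.01 0.1 0 0 1; -0.02 0.2 0 0 1; -0.02 0.25 0.2 0 1; -0.02 0.25 0.6 0 1; -0.02 0.25 1 0 1; -0.02 0.25 1 0 1"

```text
time_s: 22.02
tcp_pos: [0.429, -0.0912, 0.0908]
orientation: [0.468, 0.527, -0.48, 0.523]
ft_force: [-0.0, 0.1, -0.4]
gripper_width: -0.0001
```

send_rows --rows "0 0.4 0.4 0 1; 0 0.9 0.9 0 1; 0 0.9 0.9 0 1; 0 0.9 0.9 0 1"

```text
time_s: 22.35
tcp_pos: [0.4283, -0.0146, 0.1606]
orientation: [0.467, 0.53, -0.477, 0.523]
ft_force: [0.3, 0.5, -0.0]
gripper_width: -0.0001
```

send_rows --rows "-0.1 0.45 0.2 0 1; -0.2 0.95 0.2 0 1; -0.2 0.95 0.2 0 1; -0.2 0.95 0.2 0 1"

```text
time_s: 22.68
tcp_pos: [0.4102, 0.0602, 0.1742]
orientation: [0.466, 0.531, -0.479, 0.522]
ft_force: [0.3, -0.5, -0.0]
gripper_width: -0.0002
```

```bash
python3 st.py; python3 - <<'E'
from h import *
S=r.camera("side"); T=r.camera("top")
a=S["frame"][225:345,300:410]; b=T["frame"][175:235,385:485]
A=cv2.resize(a,(550,600),interpolation=cv2.INTER_CUBIC)[:, :430]; B=cv2.resize(b,None,fx=3.7,fy=3.7,interpolation=cv2.INTER_CUBIC)
can=np.zeros((600,800,3),np.uint8); can[:,:430]=A; can[:B.shape[0],430:430+B.shape[1]]=B
# rail and rack edge close-up
cv2.imwrite("pics/fin.png",cv2.cvtColor(can,cv2.COLOR_RGB2BGR))
E
```

```text
22.6833 [0.4102 0.0602 0.1742] dock [-32.7 314.2] jaw az 6.2 down [-0.022 -0.005 -1.   ] q [-0.78  0.53  0.83  2.2  -0.62  0.69  0.59] w -0.0002 F [ 0.3 -0.5 -0. ]
```

The viewer limit is reached, so I'll check numerically with edge profiles in both views.

```bash
cat > chk.py <<'E'
from h import *
from scipy.ndimage import map_coordinates
a=np.radians(5.9)
def d2w(x,y,z): return [.475+(x*np.cos(a)-y*np.sin(a))/1000,-.249+(x*np.sin(a)+y*np.cos(a))/1000,z/1000]
def prof(c,pts): 
    uv=np.array([proj(c,p) for p in pts]); return map_coordinates(c["frame"][:,:,0].astype(float),[uv[:,1],uv[:,0]],order=1)
for n in("side","top"):
    c=r.camera(n)
    xs=np.arange(-80,-50,.5); near=[]; outs=[]
    ysl=np.arange(12,128,6.)
    for y in ysl: near.append(xs[np.argmax(np.gradient(prof(c,[d2w(x,y,23) for x in xs])))])
    k=np.polyfit(ysl,near,1); res=np.array(near)-np.polyval(k,ysl); g=abs(res)<3; k=np.polyfit(ysl[g],np.array(near)[g],1)
    print(n,"near edge x at y68:",np.polyval(k,68).round(1),"slope deg",np.degrees(k[0]).round(1),np.array(near))
    ys=np.arange(120,152,.5)
    print("  left end y:",[ys[np.argmin(np.gradient(prof(c,[d2w(x,y,23) for y in ys])))] for x in(-52,-45,-35,-25,-15,-8)])
    xs=np.arange(0,20,.5); print("  rail outer x:",[xs[np.argmin(np.gradient(prof(c,[d2w(x,y,26) for x in xs])))] for y in(10,40,70,100,130)])
    ys=np.arange(-20,0,.5); print("  stop outer y:",[ys[np.argmax(np.gradient(prof(c,[d2w(x,y,26) for y in ys])))] for x in(-90,-70,-50,-30)])
    print("  x prof y=32:",prof(c,[d2w(x,32,23) for x in range(-12,14,2)]).astype(int),"y prof x=-30:",prof(c,[d2w(-30,y,23) for y in range(-14,14,2)]).astype(int))
    f0=np.load("pics/%s1.png.raw.npy"%n).astype(int)
    for o,p in(("lone",[.386,-.291,.02]),("cup",[.452,-.366,.03]),("amp",[.355,.163,.03])):
        u,v=proj(c,p).astype(int); d=abs(f0-c["frame"])[v-12:v+13,u-12:u+13]; print("  ",o,"diff mean",d.mean().round(1),"max",d.max())
E
python3 chk.py
```

```text
side near edge x at y68: -62.4 slope deg -0.9 [-61.  -61.5 -62.5 -62.  -61.5 -62.  -62.  -62.5 -61.5 -63.  -62.5 -62.5
 -63.  -62.5 -63.  -63.5 -63.  -63.5 -63.  -63. ]
  left end y: [np.float64(135.0), np.float64(135.0), np.float64(130.5), np.float64(133.0), np.float64(124.5), np.float64(127.0)]
  rail outer x: [np.float64(10.5), np.float64(9.5), np.float64(9.0), np.float64(9.0), np.float64(9.5)]
  stop outer y: [np.float64(-12.0), np.float64(-11.0), np.float64(-10.5), np.float64(-11.5)]
  x prof y=32: [ 63  67  84 115 146 163 172 188 201 200 184 154 121] y prof x=-30: [126 131 145 168 176 177 180 189 199 207 210 210 211 210]
   lone diff mean 2.9 max 7
   cup diff mean 3.2 max 7
   amp diff mean 2.8 max 7
top near edge x at y68: -60.8 slope deg -0.3 [-62.5 -58.5 -60.  -60.5 -60.  -61.5 -60.5 -61.5 -61.  -60.  -61.5 -61.
 -60.  -61.  -62.  -61.5 -61.  -60.5 -61.  -60.5]
  left end y: [np.float64(136.5), np.float64(137.0), np.float64(136.0), np.float64(131.0), np.float64(134.5), np.float64(139.0)]
  rail outer x: [np.float64(13.0), np.float64(15.0), np.float64(12.5), np.float64(12.5), np.float64(14.5)]
  stop outer y: [np.float64(-9.5), np.float64(-11.0), np.float64(-11.5), np.float64(-12.0)]
  x prof y=32: [161 169 175 178 179 180 171 166 168 172 179 163 141] y prof x=-30: [ 95 114 126 135 140 134 122 136 154 171 178 178 179 179]
   lone diff mean 3.4 max 101
   cup diff mean 2.4 max 12
   amp diff mean 28.4 max 91
```

```bash
python3 - <<'E'
import re
exec(open("chk.py").read().split("for n in(")[0])
c=r.camera("side"); now=c["frame"].copy(); old=np.load("pics/s11.npy")
for nm,f in(("before y push",old),("now",now)):
    c["frame"]=f; xs=np.arange(-80,-50,.5)
    ysl=np.arange(14,128,3.)
    e=[]
    for y in ysl:
        p=prof(c,[d2w(x,y,23) for x in xs]); g=np.clip(np.gradient(p),0,None); i=np.argmax(g); s=slice(max(i-8,0),i+9); e.append((xs[s]*g[s]).sum()/g[s].sum())
    k=np.polyfit(ysl,e,1); print(nm,np.polyval(k,[14,68,126]).round(2),np.degrees(k[0]).round(2))
    xs=np.arange(3,18,.5);e=[]
    for y in ysl:
        p=prof(c,[d2w(x,y,26) for x in xs]); g=np.clip(-np.gradient(p),0,None); e.append((xs*g).sum()/g.sum())
    k=np.polyfit(ysl,e,1); print("  rail",np.polyval(k,[14,68,126]).round(2),np.degrees(k[0]).round(2))
E
```

```text
before y push [-65.94 -62.8  -59.44] 3.33
  rail [9.69 8.93 8.11] -0.8
now [-62.38 -62.74 -63.13] -0.38
  rail [9.86 9.29 8.68] -0.6
```

The rack now runs parallel to the rail to about 0.2°, and left end to end stop matches home. The x gap reads about 2 mm, which is close to the measuring error. There's time left, so I'll make one gentle +x nudge with both fingers.

send_rows --rows "-0.05 -0.3 0 -0.018 0.12; -0.08 -0.6 0 -0.036 0.12; -0.08 -0.8 0 -0.054 0.12; -0.08 -0.8 0 -0.072 0.12; -0.08 -0.8 0 -0.083 0.12; -0.08 -0.8 0 -0.083 0.12"

```text
time_s: 23.43
tcp_pos: [0.4042, -0.0072, 0.1749]
orientation: [-0.589, -0.389, 0.599, -0.378]
ft_force: [1.2, 0.3, -0.7]
gripper_width: 0.072
```

send_rows --rows "-0.05 -0.3 0 -0.018 0.12; -0.08 -0.6 0 -0.036 0.12; -0.08 -0.8 0 -0.054 0.12; -0.08 -0.8 0 -0.072 0.12; -0.08 -0.8 0 -0.083 0.12; -0.08 -0.8 0 -0.083 0.12"

```text
time_s: 23.93
tcp_pos: [0.3975, -0.0705, 0.1749]
orientation: [-0.669, -0.226, 0.676, -0.212]
ft_force: [0.5, -0.6, 0.2]
gripper_width: 0.0755
```

send_rows --rows "-0.05 -0.3 0 -0.018 0.12; -0.1 -0.6 0 -0.036 0.12; -0.14 -0.8 0 -0.054 0.12; -0.14 -0.8 0 -0.072 0.12; -0.14 -0.8 0 -0.084 0.12; -0.14 -0.8 0 -0.084 0.12"

```text
time_s: 24.43
tcp_pos: [0.3862, -0.134, 0.1748]
orientation: [-0.705, -0.044, 0.708, -0.029]
ft_force: [-0.1, -0.5, -0.2]
gripper_width: 0.0751
```

send_rows --rows "-0.1 -0.4 0 0 0.12; -0.2 -0.72 -0.2 0 0.12; -0.2 -0.72 -0.5 0 0.12; -0.2 -0.72 -0.8 0 0.12; -0.2 -0.72 -0.8 0 0.12; -0.2 -0.72 -0.8 0 0.12"

```text
time_s: 24.93
tcp_pos: [0.37, -0.1906, 0.1109]
orientation: [-0.704, -0.046, 0.708, -0.029]
ft_force: [0.4, 0.1, 0.4]
gripper_width: 0.0753
```

```bash
python3 st.py
```

```text
24.9333 [ 0.37   -0.1906  0.1109] dock [-98.4  68.9] jaw az -83.9 down [-0.006  0.023 -1.   ] q [-0.2   0.77  0.99  2.26 -1.07  0.75  0.11] w 0.0753 F [0.4 0.1 0.4]
```

send_rows --rows "0.06 0.006 -0.3 0 0.12; 0.12 0.01 -0.6 0 0.12; 0.12 0.01 -0.8 0 0.12; 0.12 0.01 -0.8 0 0.12; 0.12 0.01 -0.8 0 0.12"

```text
time_s: 25.35
tcp_pos: [0.3805, -0.1906, 0.048]
orientation: [-0.705, -0.045, 0.707, -0.029]
ft_force: [0.1, -1.1, 0.5]
gripper_width: 0.0755
```

send_rows --rows "0.01 0 -0.2 0 0.12; 0.03 0 -0.4 0 0.12; 0.03 0 -0.55 0 0.12; 0.03 0 -0.55 0 0.12; 0.03 0 -0.55 0 0.12"

```text
time_s: 25.77
tcp_pos: [0.383, -0.1918, 0.0045]
orientation: [-0.704, -0.044, 0.708, -0.029]
ft_force: [0.4, -0.4, -0.2]
gripper_width: 0.075
```

```bash
python3 st.py
```

```text
25.7667 [ 0.383  -0.1918  0.0045] dock [-85.6  66.3] jaw az -84.1 down [-0.006  0.02  -1.   ] q [ 0.23  0.8   0.27  2.26 -1.1   0.24  0.04] w 0.075 F [ 0.4 -0.4 -0.2]
```

Now I'll push: 10 mm slowly, then in small steps while watching the force.

send_rows --rows "0.03 0.003 -0.02 0 0.12; 0.06 0.006 -0.03 0 0.12; 0.09 0.009 -0.03 0 0.12; 0.12 0.012 -0.03 0 0.12; 0.14 0.014 -0.03 0 0.12; 0.14 0.014 -0.03 0 0.12"

```text
time_s: 26.27
tcp_pos: [0.3951, -0.1893, 0.0016]
orientation: [-0.705, -0.045, 0.708, -0.029]
ft_force: [-0.1, 0.5, -0.5]
gripper_width: 0.0752
```

send_rows --rows "0.013 0.001 0 0 0.12; 0.025 0.003 0 0 0.12; 0.025 0.003 0 0 0.12"

```text
time_s: 26.52
tcp_pos: [0.3965, -0.1891, 0.0014]
orientation: [-0.704, -0.045, 0.708, -0.029]
ft_force: [0.6, 0.3, -0.1]
gripper_width: 0.0751
```

```bash
python3 st.py
```

```text
26.5167 [ 0.3965 -0.1891  0.0014] dock [-71.9  67.6] jaw az -84.1 down [-0.006  0.023 -1.   ] q [ 0.2   0.82  0.3   2.23 -1.08  0.27  0.01] w 0.0751 F [ 0.6  0.3 -0.1]
```

send_rows --rows "0.006 0.001 0 0 0.12; 0.012 0.001 0 0 0.12; 0.012 0.001 0 0 0.12"

```text
time_s: 26.77
tcp_pos: [0.3968, -0.189, 0.0014]
orientation: [-0.704, -0.045, 0.708, -0.028]
ft_force: [-1.9, -0.0, 0.9]
gripper_width: 0.0751
```

send_rows --rows "0.006 0.001 0 0 0.12; 0.012 0.001 0 0 0.12; 0.012 0.001 0 0 0.12"

```text
time_s: 27.02
tcp_pos: [0.3972, -0.1888, 0.0013]
orientation: [-0.704, -0.045, 0.708, -0.028]
ft_force: [-4.8, -0.5, 2.9]
gripper_width: 0.075
```

send_rows --rows "0.006 0.001 0 0 0.12; 0.012 0.001 0 0 0.12; 0.012 0.001 0 0 0.12"

```text
time_s: 27.27
tcp_pos: [0.3973, -0.1888, 0.0013]
orientation: [-0.703, -0.045, 0.709, -0.028]
ft_force: [-6.8, -0.3, 2.7]
gripper_width: 0.0753
```

send_rows --rows "0.006 0.001 0 0 0.12; 0.012 0.001 0 0 0.12; 0.012 0.001 0 0 0.12"

```text
time_s: 27.52
tcp_pos: [0.3973, -0.1888, 0.0013]
orientation: [-0.703, -0.045, 0.709, -0.028]
ft_force: [-8.6, -1.0, 3.2]
gripper_width: 0.0752
```

```bash
python3 st.py
```

```text
27.5167 [ 0.3973 -0.1888  0.0013] dock [-71.1  67.9] jaw az -84.1 down [-0.01   0.023 -1.   ] q [ 0.19  0.82  0.31  2.23 -1.07  0.28 -0.  ] w 0.0752 F [-8.6 -1.   3.2]
```

Both fingers meet the rack at once and it doesn't move, so it was already flush. I'll retreat and run the last check.

send_rows --rows "-0.06 -0.006 0 0 0.12; -0.12 -0.012 0 0 0.12; -0.15 -0.015 0 0 0.12; -0.15 -0.015 0.3 0 0.12; -0.15 -0.015 0.7 0 0.12; -0.15 -0.015 1 0 0.12; -0.15 -0.015 1 0 0.12"

```text
time_s: 28.1
tcp_pos: [0.3906, -0.1912, 0.0847]
orientation: [0.707, 0.044, -0.706, 0.03]
ft_force: [0.5, -0.0, -0.8]
gripper_width: 0.0751
```

send_rows --rows "0 0.2 0.5 0 0.12; 0 0.6 0.9 0 0.12; 0.1 0.9 0.9 0 0.12; 0.1 0.9 0.9 0 0.12; 0.1 0.9 0.9 0 0.12"

```text
time_s: 28.52
tcp_pos: [0.3974, -0.1161, 0.1535]
orientation: [-0.705, -0.047, 0.707, -0.03]
ft_force: [-0.5, -0.2, -0.7]
gripper_width: 0.0754
```

send_rows --rows "0.05 0.5 0 0 0.12; 0.1 0.95 0 0 0.12; 0.1 0.95 0 0 0.12; 0.1 0.95 0 0 0.12"

```text
time_s: 28.85
tcp_pos: [0.4043, -0.041, 0.1527]
orientation: [-0.704, -0.046, 0.708, -0.03]
ft_force: [0.1, 0.5, 0.4]
gripper_width: 0.075
```

send_rows --rows "0.05 0.5 0 0 0.12; 0.1 0.95 0 0 0.12; 0.1 0.95 0 0 0.12; 0.1 0.95 0 0 0.12; 0.1 0.95 0 0 0.12; 0.1 0.95 0 0 0.12"

```text
time_s: 29.35
tcp_pos: [0.4124, 0.0317, 0.1535]
orientation: [-0.705, -0.043, 0.708, -0.028]
ft_force: [-0.4, 1.1, 0.6]
gripper_width: 0.0754
```

```bash
python3 st.py; python3 chk.py; python3 - <<'E'
from h import *
# vial caps: purple pixels in the side view vs. expected cap places for the home pose
c=r.camera("side"); a=np.radians(5.9); f=c["frame"].astype(int)
m=((f[:,:,2]-f[:,:,1]>35)&(f[:,:,0]-f[:,:,1]>5)).astype(np.uint8); n,_,st,ce=cv2.connectedComponentsWithStats(m[200:350,290:420].copy())
print("purple",[(int(s[4]),(k+[290,200]).round(1).tolist()) for s,k in zip(st[1:],ce[1:]) if s[4]>2])
for x,y in((13.5,48.5),(13.5,-48.5)):
    X,Y=x-30,y+68; print("cap expected",proj(c,[.475+(X*np.cos(a)-Y*np.sin(a))/1000,-.249+(X*np.sin(a)+Y*np.cos(a))/1000,.040]).round(1))
E
```

```text
29.35 [0.4124 0.0317 0.1535] dock [-33.5 285.7] jaw az -84.3 down [-0.006  0.021 -1.   ] q [-0.67  0.57  0.8   2.24 -0.75  0.64 -0.78] w 0.0754 F [-0.4  1.1  0.6]
side near edge x at y68: -62.1 slope deg -0.4 [-61.  -61.  -61.5 -62.  -61.5 -62.  -63.  -62.  -63.  -62.  -62.  -62.5
 -63.  -62.  -62.  -62.5 -62.  -63.  -63.  -60.5]
  left end y: [np.float64(135.0), np.float64(136.0), np.float64(135.5), np.float64(134.5), np.float64(125.5), np.float64(120.0)]
  rail outer x: [np.float64(10.0), np.float64(9.5), np.float64(9.0), np.float64(9.0), np.float64(8.5)]
  stop outer y: [np.float64(-12.0), np.float64(-11.0), np.float64(-11.0), np.float64(-11.5)]
  x prof y=32: [ 65  67  83 112 142 161 172 188 201 200 183 154 120] y prof x=-30: [127 130 145 168 177 176 177 188 199 206 209 210 211 209]
   lone diff mean 2.3 max 6
   cup diff mean 2.6 max 6
   amp diff mean 2.3 max 6
top near edge x at y68: -60.4 slope deg -0.2 [-62.5 -58.5 -60.  -60.5 -60.  -59.5 -60.5 -60.  -61.  -60.  -61.5 -59.
 -60.  -61.5 -60.5 -59.5 -61.  -60.5 -61.  -60.5]
  left end y: [np.float64(136.5), np.float64(137.5), np.float64(137.5), np.float64(138.0), np.float64(134.5), np.float64(137.0)]
  rail outer x: [np.float64(15.0), np.float64(13.0), np.float64(12.5), np.float64(12.5), np.float64(14.5)]
  stop outer y: [np.float64(-9.5), np.float64(-11.0), np.float64(-11.0), np.float64(-12.0)]
  x prof y=32: [158 168 175 178 178 177 169 165 168 172 179 162 139] y prof x=-30: [ 94 113 123 131 137 133 123 137 153 169 177 178 179 179]
   lone diff mean 3.2 max 101
   cup diff mean 2.2 max 11
   amp diff mean 39.2 max 111
purple [(6, [348.0, 257.5]), (16, [362.0, 291.5])]
cap expected [347.9 257.5]
cap expected [362.3 291.6]
```

```bash
python3 -c "
from bench import r
print(r.job_done())"
```

```text
the job is handed in; nothing more can be done
None
```

The rack is pushed into the corner stop, and I handed the job in at about 29 s. By my last measurements it is flush on both faces, but I could not confirm that by eye because the 12-picture viewing limit was already used up.

**What I did:**
- I pushed the rack's left end toward the end stop; it rotated about 11° clockwise on the way.
- I straightened it by closing the open fingers loosely round it. This touched the rack with a few newtons and did not lift it.
- I pushed the long side to the rail with both fingers, then the end to the end stop. A last nudge toward the rail met firm resistance straight away.

**What the last checks showed:**
- **Contact:** the final push on each face met a rigid stop at 8–10 N, with the tool within about 1 mm of the position expected for home.
- **Alignment:** the rack lies within about 0.5° of the rail.
- **Vials:** the two purple caps appear within 0.3 pixel of where they should be with the rack home. I did not check the third, capless vial after the last pushes. It was standing the last time I could see it.
- **Cup, lone vial and ampoule:** the side view shows no change around any of them since the start.

**What disagreed:**
- The near edge measured -62 mm from the side camera and -60.4 mm from the top camera, against -60 mm for home. That is about the 2 mm calibration error.
- The top view also showed differences near the ampoule and a few pixels near the lone vial. I put these down to the arm blocking the view and the rack having moved, but did not check further.

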